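# Load the free seat of a tilted bottle stand and slide its light hood over it

## Task

One of the two seats in the tilted bottle stand already holds a bottle. Take the tall dropper bottle that stands on the counter among the other things and lower it - do not drop it - into the seat that is empty, first sliding the light hood along its rail out of the way if it is in the way; then slide the hood fully home against the end stop at that side, so that it covers the bottle you have just loaded. Leave the bottle already in the stand and the things on the counter where they are.

Things in the scene. Friction and masses are not known exactly. Their poses are not given: they have to be found in the camera images.
- fresh_bottle: the tall dropper bottle to load, standing on the counter among low things: glass, round body 38 mm across up to about 55 mm high, shoulder to 67 mm, screw collar 25 mm across from 65 to 74 mm, rubber bulb 16 mm across up to 96 mm; about 70 g. Origin: centre of its underside, z up along its axis; turning it about its axis does not matter.
- old_bottle: a bottle of the same shape and size that already stands, leaning 25 degrees, in one of the stand's two seats (which one varies); it stays there. Origin: centre of its underside, z along its axis.
- stand: fixed bottle stand (place and yaw vary): base plate 165 x 290 x 10 mm, long side along its y; a tilted white deck with two seats 160 mm apart along y; behind the seats a rail along y for the hood. With the hood 0.2 m high. Origin: under the base plate below the middle of the deck; x to the back, y to its left (along seats and rail), z up. The seats face the front (-x).
- seat_left (a point): left (+y) seat: where the centre of a seated bottle's underside rests, about 54 mm above the counter. z: the seated bottle's axis, 25 degrees from vertical towards the stand's front; y along the row; x up the slope to the back. Shallow pocket: side walls 48 mm apart and back wall 14 mm high, front wall 26 mm wide, 46 mm high, which the bottle leans on; play +-4 mm in y, 0 to 5 mm in +x.
- seat_right (a point): right (-y) seat: the same as the left one and with the same axes, 160 mm from it
- hood (a joint): light hood along its rail, m: 0 = against the right (-y) end stop, over the right seat; 0.16 = against the left (+y) stop, over the left seat. Starts anywhere between, needs about 1.5 N to slide, stays where left. Within about 0.13 m of a seat it is in the way of a gripper there. Grey sheet-metal tunnel 70 mm long in y, open at its y ends and below; it passes over a seated bottle.
- hood_grip (a point): grip point on the hood's black handle, which stands on its roof leaning like the bottles: 14 mm thick along y, 26 mm along x, 45 mm high; this point is on its middle line, 18 mm below its top, 27 mm above the roof. Axes as the seats' (z along the handle, y along the rail). Roof underside 111 mm above the seat floor along z; front flange down to 71 mm, 35 mm in front of the axis.
- carton: bystander: small carton 45 x 70 x 55 mm (x, y, z), on the counter near the fresh bottle; origin: centre of its underside
- glass_box: bystander: small carton 36 x 52 x 62 mm (x, y, z) near the fresh bottle; origin: centre of its underside
- cup: bystander: round lidded specimen cup, 68 mm across, 68 mm high, near the fresh bottle; origin: centre of its underside
- oil: bystander: small dropper bottle, 27 mm across, 59 mm high, near the fresh bottle; origin: centre of its underside
Things that resemble listed ones, but are neither listed nor needed, are in the scene too. What is shaped like the fresh_bottle but green or purple is not meant.

How it is judged:
By the outcome, as a careful person would: the job done as asked, in the order asked, and still so for the second after the job is handed in, with the robot touching nothing.
It also fails if it takes over 64 s, if anything falls off the work surface, if the arm or the gripper's body presses on something with over 40 N, if the wrist force passes 120 N, or if a joint passes its speed limit or range.

## Robot

A 6-joint arm with a two-finger parallel gripper is mounted at the origin on a cart in front of the work surface, level with it; the furniture and walls round the work are solid. World frame = base frame: x ahead of the robot, y to its left, z up, the work surface at z = 0. Lengths are in mm, angles in rad, forces in N, time in s.
With the tool pointing down it reaches from about 250 to 725 mm from the base axis. Payload 4 kg.
Tool frame: the origin (TCP) lies at the very end of the fingers, on their centre line; the grasp point (between the pads) lies 19 mm behind it; z points along the fingers, y is the line along which they close (so a half turn about z gives the same grasp; the last joint's range is limited). The gripper opens to 85 mm and grips with 20 to 120 N. Pads are 22 mm wide; open, the fingers measure 114 mm over their backs; the gripper's body (76 mm by 85 mm) begins 54 mm behind the grasp point. The pads swing forward as they close: fully open they stand 13 mm farther back than shut.
Start: joints at [1.163, 0.241, 0.005, 1.335, 0, 1.571], TCP at [198.293, 458.998, 231.306] pointing down, gripper open.
Joint ranges: [-2.72, 2.72], [-1.05, 1.87], [-1.09, 1.28], [-1.99, 2.15], [-1.42, 1.44], [-3.14, 3.14]. Speed limits (rad/s): [2.79, 2.79, 3.14, 3.14, 3.14, 3.14].

## Interface

Orientations are given as a 3x3 rotation matrix whose columns are the frame's x, y, z axes.
In Python, from station import arm gives the robot as it stands. The module is installed in compiled form; this text tells all that it offers. Calls block until the motion is done:
- arm.move_to(position, orientation): joint-space move of the TCP to a pose.
- arm.servo_line(position, orientation=None, vel=150, stop_force=None): straight line of the TCP; orientation=None keeps the orientation; vel is the mean speed in mm/s. With stop_force (N) it stops when the force on the tool has changed by that much, and returns True; else False.
- arm.set_joints(angles): joint-space move.
- arm.grip(opening): opening from 0.0 (shut) to 1.0 (fully open); the grip force is fixed at half the most; returns when the fingers have stopped.
- arm.wait(seconds).
- arm.solve_ik(position, orientation): joint angles nearest the present ones, or None.
- arm.observe(): the state.
- arm.capture(name): name is "side" or "top" or "wrist"; returns a dict with "frame" (400x640x3 uint8, blue, green, red), "z_map" (400x640 float32, mm along the optical axis (not along the pixel's ray), 0 where there is no reading), "camera_matrix" (3x3 intrinsics, pixels), "R" (3x3) and "t" (3): a world point X has camera coordinates R X + t. Camera axes: x right, y down, z forward; pixel columns grow to the right and rows downward; lengths in mm; the calibration is good to about 2 mm. A picture is of the moment at which its call begins.
A pose or a line that the arm cannot do raises arm.IKError and nothing moves.
- arm.close_job(): hands the job in; it is judged then, once.
The state is a dict: "time_s": time; "joint_positions": joint angles; "qd": joint speeds; "tau": joint torques, N m; "ee_pos": TCP position; "eef_rot": TCP orientation; "ft_force": force on the tool from outside, world axes, zero at the start; "ft_torque": the same for the moment, N m; "width": opening from 0.0 (shut) to 1.0 (fully open); "grasp_force": force on a finger pad.
Only numpy, scipy, OpenCV 4.12 (cv2) and the standard library are available. Lean on these libraries where they do the work, as an engineer would, in place of code of your own. Each camera call takes 0.05 s, during which the arm holds its last target. There are 200 camera calls.

## Working session

There is one attempt and no reset: what is moved stays moved. The work goes in short steps, each a Python script; the robot and the scene stay as the last script left them, time stands still between calls to the robot, and variables do not carry over. Pictures are saved under pics/ and viewed, at most 10 in all, crops included, and the job is handed in when it is done.

```bash
mkdir -p pics
cat > h.py <<'E'
import numpy as np, cv2
from station import arm
def cap(n):
    c=arm.capture(n); np.savez(f'{n}.npz',**c); return c
def load(n): return dict(np.load(f'{n}.npz'))
def cloud(c):
    z=c['z_map']; K=c['camera_matrix']; v,u=np.mgrid[:z.shape[0],:z.shape[1]]
    P=np.stack([(u-K[0,2])/K[0,0]*z,(v-K[1,2])/K[1,1]*z,z],-1)
    W=(P-c['t'])@c['R']; W[z==0]=np.nan; return W
E
python3 - <<'E'
from h import *
for n in ['side','top']:
    c=cap(n); cv2.imwrite(f'pics/{n}0.png',c['frame']); print(n,-c['R'].T@c['t'],c['R'][2])
print(arm.observe()['time_s'])
E
```

```text
side [  397.22162045 -1187.62252349   588.86629467] [ 0.11053566  0.90762026 -0.40497818]
top [ 309.03637068 -119.19448342 1433.70441206] [ 1.81128745e-01  7.95199437e-04 -9.83459072e-01]
0.1
```

View pics/side0.png

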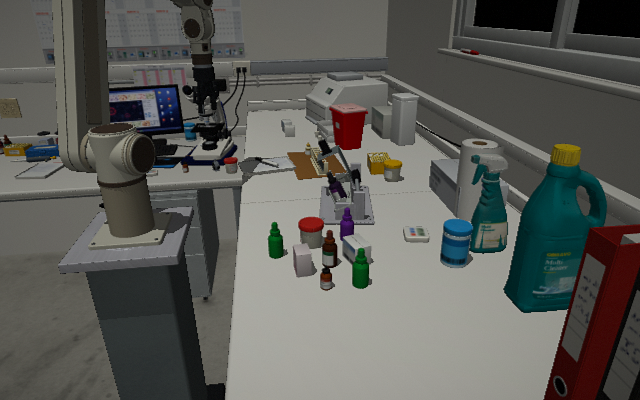

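View pics/top0.png

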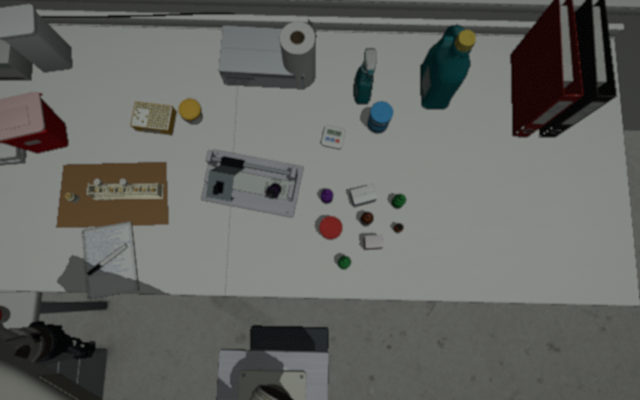

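The top view shows the stand around (252,183), with the hood at its left end (220,180) and a bottle at its right (273,190).

Candidates for the fresh bottle:
- Brown tall one: side (330,248), top (367,218).
- Small brown one (oil): side (326,279), top (398,227).
- Green ones: side (276,240) and (361,268).
- Purple one: side (347,224).

By the description I choose the tall brown one.

Run:
```python
from h import *
s=load('side');t=load('top')
a=cv2.resize(s['frame'][130:300,250:390],None,fx=3.4,fy=3.4,interpolation=2)
b=cv2.resize(t['frame'][140:280,190:420],None,fx=3.4,fy=3.4,interpolation=2)[:, :]
a=cv2.resize(a,(int(a.shape[1]*.68),int(a.shape[0]*.68)));b=cv2.resize(b,(460,280))
im=np.zeros((400,800,3),np.uint8);im[:a.shape[0],:a.shape[1]]=a[:400];im[:280,330:790]=b
cv2.imwrite('pics/crop.png',im)
W=cloud(t)
for n,(u,v) in dict(fresh=(367,218),oil=(398,227),box=(363,195),gb=(373,241),cup=(331,228),purple=(326,196),old=(273,190)).items():
    w=W[v-14:v+15,u-14:u+15].reshape(-1,3);w=w[np.linalg.norm(w[:,:2]-W[v,u,:2],axis=1)<30]
    h=w[w[:,2]>20]; top=w[w[:,2]>np.nanmax(w[:,2])-25]
    print(n,W[v,u].round(),np.nanmax(w[:,2]).round(),h.mean(0).round(),top.mean(0).round())
# stand base plate top z~10
m=(W[...,2]>5)&(W[...,2]<18); m[:140]=0;m[225:]=0;m[:,:190]=0;m[:,312:]=0
cs,_=cv2.findContours(m.astype(np.uint8),0,2);c=max(cs,key=cv2.contourArea)
p=W[m][:,:2].astype(np.float32); print(cv2.minAreaRect(np.concatenate([W[q[0][1],q[0][0],:2][None] for q in c]).astype(np.float32)))
hh=W[150:215,200:300].reshape(-1,3);hh=hh[hh[:,2]>175];print(len(hh),hh.mean(0),hh.min(0),hh.max(0))
```

```text
fresh [ 532. -261.   86.] 100.0 [ 535. -263.   63.] [ 537. -264.   86.]
oil [ 514. -356.   51.] 61.0 [ 514. -360.   41.] [ 515. -361.   45.]
box [ 606. -252.   58.] 62.0 [ 606. -252.   53.] [ 607. -252.   55.]
gb [ 470. -282.   58.] 69.0 [ 467. -282.   59.] [ 468. -283.   61.]
cup [ 504. -159.   64.] 76.0 [ 504. -159.   67.] [ 504. -159.   68.]
purple [ 597. -142.   73.] 102.0 [ 601. -145.   64.] [ 605. -144.   92.]
old [599.   8. 128.] 145.0 [600.   4.  96.] [588.  13. 131.]
((646.5161743164062, 82.70989990234375), (296.07073974609375, 174.81219482421875), 81.20347595214844)
111 [596.9554452  148.99087829 189.29252935] [567.98788027 110.57467839 175.01067145] [636.99462834 179.90207711 206.34265779]
```

View pics/crop.png

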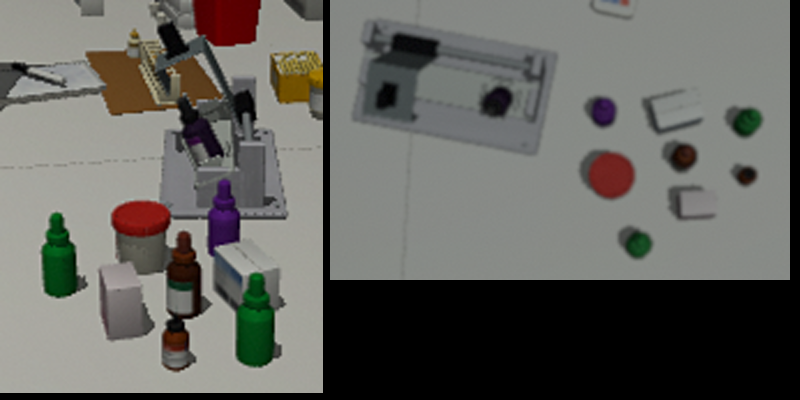

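The crop confirms it: the tall brown bottle with a white label is between two cartons, with the purple and green ones separate. The old bottle is in the right seat and the hood is over the left one, so the hood has to go right first. I'll look from close above the stand.

```bash
cat >> h.py <<'E'
def Rz(a): return np.array([[np.cos(a),-np.sin(a),0],[np.sin(a),np.cos(a),0],[0,0,1]])
def Rseat(yaw):
    t=np.radians(25); z=np.array([-np.sin(t),0,np.cos(t)]); x=np.array([np.cos(t),0,np.sin(t)])
    return Rz(yaw)@np.stack([x,[0,1,0],z],1)
def Rtool(yaw):  # tool z=-seat z, tool y along -seat y (x kept)
    S=Rseat(yaw); return np.stack([S[:,0],-S[:,1],-S[:,2]],1)
E
python3 - <<'E'
from h import *
t=load('top');W=cloud(t)
print(W[184:192,214:223].reshape(-1,3)[W[184:192,214:223,2].ravel()>170].round().tolist()[::3])
yaw=np.radians(-8.8)
S=Rseat(yaw); g=np.array([575,155,195.])
for R,nm in [(Rtool(yaw),'a'),(Rtool(yaw)@np.diag([-1,-1,1]),'b')]:
    for d in (0,60,100,140,180):
        q=arm.solve_ik(g+S[:,2]*d,R); print(nm,d,None if q is None else np.round(q,2))
D=np.diag([1,-1,-1.]);
for p in ([520,60,350],[480,60,350],[450,60,400]): print(p,[arm.solve_ik(p,R) is not None for R in (D,np.diag([-1,1,-1.]),Rz(1.57)@D)])
w=cap('wrist'); print('cam in tool',(arm.observe()['eef_rot'].T@(-w['R'].T@w['t']-arm.observe()['ee_pos'])).round(), (arm.observe()['eef_rot'].T@w['R'].T).round(2))
E
```

```text
[[598.0, 155.0, 190.0], [599.0, 148.0, 185.0], [593.0, 159.0, 198.0], [593.0, 151.0, 196.0], [596.0, 145.0, 186.0], [589.0, 154.0, 204.0], [590.0, 147.0, 200.0], [596.0, 144.0, 176.0], [587.0, 152.0, 202.0], [589.0, 146.0, 192.0], [585.0, 158.0, 199.0], [584.0, 149.0, 203.0], [590.0, 147.0, 176.0], [581.0, 152.0, 201.0], [584.0, 147.0, 189.0], [578.0, 154.0, 203.0], [581.0, 148.0, 192.0], [576.0, 157.0, 202.0], [577.0, 150.0, 197.0]]
a 0 [ 0.37  0.18 -0.27  0.74 -0.21 -2.66]
a 60 [ 0.4   0.1  -0.22  0.88 -0.22 -2.63]
a 100 [ 0.42  0.05 -0.17  0.98 -0.23 -2.61]
a 140 [ 0.44  0.01 -0.12  1.07 -0.24 -2.59]
a 180 [ 0.46 -0.02 -0.06  1.17 -0.25 -2.57]
b 0 [ 0.37  0.18 -0.27  0.74 -0.21  0.48]
b 60 [ 0.4   0.1  -0.22  0.88 -0.22  0.51]
b 100 [ 0.42  0.05 -0.17  0.98 -0.23  0.53]
b 140 [ 0.44  0.01 -0.12  1.07 -0.24  0.55]
b 180 [ 0.46 -0.02 -0.06  1.17 -0.25  0.57]
[520, 60, 350] [True, True, True]
[480, 60, 350] [True, True, True]
[450, 60, 400] [True, True, True]
cam in tool [  81.    1. -142.] [[-0.   -0.95 -0.32]
 [ 1.   -0.   -0.  ]
 [ 0.   -0.32  0.95]]
```

Run:
```python
from h import *
yaw=np.radians(-8.8);S=Rseat(yaw)
R=Rtool(yaw)@np.diag([-1,-1,1])
arm.move_to(np.array([591,130,187.])+S[:,2]*170,R)
w=cap('wrist');cv2.imwrite('pics/w1.png',w['frame']);print(arm.observe()['time_s'])
W=cloud(w)
m=(np.abs(W[...,2]-10)<4); p=W[m]
print(cv2.minAreaRect(p[:,:2].astype(np.float32)))
```

```text
1.8833
((825.734375, 94.03094482421875), (1290.18408203125, 697.2282104492188), 89.8585205078125)
```

View pics/w1.png

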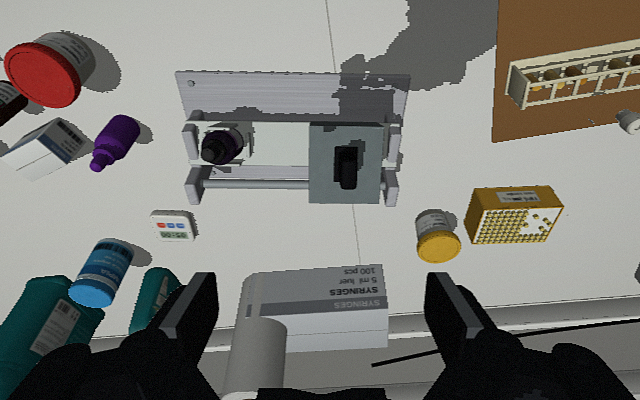

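The wrist view shows the hood roof at u 309–383, v 122–203 with the handle at (347,165), the old bottle at (222,143), and the plate's front corners at (176,70) and (411,75).

Run:
```python
from h import *
w=load('wrist');W=cloud(w)
def ray(u,v,z):
    d=w['R'].T@np.linalg.inv(w['camera_matrix'])@[u,v,1]; o=-w['R'].T@w['t']; return o+d*(z-o[2])/d[2]
# front-edge points: first v per column where height >6
hsv=cv2.cvtColor(w['frame'],cv2.COLOR_BGR2HSV)
pts=[]
for u in range(185,405,5):
    col=W[50:110,u,2]; k=np.where(col>6)[0]
    if len(k): pts.append(ray(u,50+k[0],10)[:2])
pts=np.array(pts,np.float32); vx,vy,x0,y0=cv2.fitLine(pts,cv2.DIST_HUBER,0,.01,.01).ravel()
print('front edge dir deg',np.degrees(np.arctan2(vy,vx)),x0,y0)
yaw=np.arctan2(vy,vx); yaw=(yaw%np.pi)-np.pi/2; print('yaw',np.degrees(yaw))
A=ray(176,70.5,10);B=ray(410.5,75,10);print('corners',A,B,np.linalg.norm(A-B))
S=Rseat(yaw)
# roof: in seat-axes coords
L=W@S
sub=L[118:208,305:388].reshape(-1,3); g=w['frame'][118:208,305:388].reshape(-1,3).max(1)
roof=np.median(L[130:140,320:375].reshape(-1,3)[:,2]); print('roof z',roof, L[130:140,320:375].reshape(-1,3)[:,2].std(), np.median(L[190:198,320:375,2]))
r=sub[np.abs(sub[:,2]-roof)<5]; print('roof x,y range',np.nanpercentile(r,[1,99],axis=0)[:,:2], 'n',len(r))
h=sub[(sub[:,2]>roof+36)]; print('handle top',len(h),np.nanpercentile(h,[2,50,98],axis=0).round(1))
hm=sub[(sub[:,2]>roof+10)]; print('handle all',np.nanpercentile(hm,[2,50,98],axis=0).round(1))
# old bottle bulb
o=L[115:170,195:250].reshape(-1,3); o=o[o[:,2]>np.nanmax(o[:,2])-15]; print('old bulb',np.nanpercentile(o,[5,50,95],axis=0).round(1))
np.save('yaw.npy',yaw)
```

```text
front edge dir deg 80.21412 566.64 103.92969
yaw -9.785878
corners [540.68360002 -37.041703    10.        ] [589.60582804 241.81547247  10.        ] 283.11606931972756
roof z nan nan nan
  return np.nanmean(a, axis, out=out, keepdims=keepdims)
Traceback (most recent call last):
IndexError: too many indices for array: array is 1-dimensional, but 2 were indexed
```

Run:
```python
from h import *
w=load('wrist');W=cloud(w); yaw=np.radians(-9.8); np.save('yaw.npy',yaw)
S=Rseat(yaw);L=W@S; G=W@Rz(yaw)
sub=L[118:208,300:392].reshape(-1,3); print('valid',np.isfinite(sub[:,0]).mean())
sub=sub[np.isfinite(sub[:,0])]
hist,e=np.histogram(sub[:,2],bins=np.arange(sub[:,2].min(),sub[:,2].max()+4,4));print([(int(a),int(b)) for a,b in zip(e,hist) if b>15])
for n,(a,b,c,d) in dict(roof=(118,208,300,392),old=(115,170,195,250),).items():
    o=L[a:b,c:d].reshape(-1,3); o=o[np.isfinite(o[:,0])]
    roofz=np.median(o[:,2]); 
    if n=='roof':
        r=o[np.abs(o[:,2]-roofz)<5]; print('roof',roofz,np.percentile(r,[1,99],axis=0).round(1))
        for k in (10,25,36): h=o[o[:,2]>roofz+k]; print('handle>',k,len(h),np.percentile(h,[3,50,97],axis=0).round(1))
    else:
        o=o[o[:,2]>np.percentile(o[:,2],99.5)-15]; print('bulb',len(o),np.percentile(o,[3,50,97],axis=0).round(1))
K=w['camera_matrix']
# handle mask: black blob
g=w['frame'].max(2)<45; g[:110]=0;g[215:]=0;g[:,:320]=0;g[:,:]=g
n,lab,st,ce=cv2.connectedComponentsWithStats(g.astype(np.uint8)); 
for s,c in zip(st[1:],ce[1:]):
    if s[4]>60: print(s,c)
c0=-w['R'].T@w['t']; print('cam',c0@S)
for p in [(309,122),(383,122),(309,203),(383,203),(347,145),(347,190)]:
    print(p,(w['R'].T@np.linalg.inv(K)@[*p,1])@S)
```

```text
valid 0.9966183574879227
[(-329, 196), (-325, 200), (-321, 56), (-317, 49), (-313, 39), (-289, 39), (-285, 38), (-281, 34), (-249, 198), (-245, 118), (-225, 19), (-221, 21), (-217, 24), (-213, 295), (-209, 492), (-205, 158), (-201, 74), (-197, 73), (-193, 56), (-189, 45), (-185, 29), (-137, 22), (-133, 23), (-129, 28), (-125, 25), (-121, 27), (-117, 30), (-113, 32), (-109, 29), (-105, 35), (-101, 30), (-97, 4538), (-93, 470), (-85, 21), (-81, 21), (-73, 19), (-69, 18), (-65, 25), (-57, 23), (-53, 383), (-49, 99)]
roof -95.00830378503775 [[541.7 219.  -96.5]
 [616.6 287.3 -91. ]]
handle> 10 637 [[564.5 246.1 -81.4]
 [574.2 252.1 -50.4]
 [588.2 259.2 -48.7]]
handle> 25 567 [[564.5 246.1 -66.3]
 [575.2 252.4 -50.2]
 [588.3 259.3 -48.6]]
handle> 36 509 [[564.6 246.3 -55.5]
 [575.9 252.8 -50.1]
 [588.8 259.3 -48.6]]
bulb 226 [[ 567.4  110.1 -125.7]
 [ 573.4  117.8 -114.8]
 [ 580.1  123.2 -111.9]]
[320 121  63   6 249] [349.51004016 123.54216867]
[334 146  25  43 941] [345.8554729  166.07545165]
cam [505.48944599 227.04558317 244.54151141]
(309, 122) [ 0.10063645 -0.02474341 -1.02053647]
(383, 122) [ 0.09746259  0.1804621  -1.01917463]
(309, 203) [ 0.31383916 -0.02191529 -0.94980021]
(383, 203) [ 0.3106653   0.18329021 -0.94843837]
(347, 145) [ 0.15954567  0.08143544 -0.99975154]
(347, 190) [ 0.27799162  0.08300661 -0.96045362]
```

```bash
cat >> h.py <<'E'
yaw=np.radians(-9.8); S=Rseat(yaw); RT=Rtool(yaw)@np.diag([-1,-1,1])
def P(x,y,z): return S@np.array([x,y,z],float)   # seat-axes coords -> world
def st():
    o=arm.observe(); print('t',o['time_s'],'tcpS',(np.array(o['ee_pos'])@S).round(1),'w',round(o['width'],3),'gf',round(o['grasp_force'],1),'F',np.round(o['ft_force'],1))
E
python3 - <<'E'
from h import *
arm.grip(0.6); arm.move_to(P(576.5,253,-10),RT); st()
print(arm.servo_line(P(576.5,253,-84),vel=80,stop_force=10)); st()
arm.grip(0.0); st()
print(arm.servo_line(P(576.5,118,-84),vel=100,stop_force=15)); st()
arm.grip(0.6); arm.servo_line(P(576.5,118,20),vel=200); st()
q=arm.move_to(P(530,200,60),RT)
w=cap('wrist');cv2.imwrite('pics/w2.png',w['frame'])
W=cloud(w)@S
r=W.reshape(-1,3);r=r[np.isfinite(r[:,0])]
r=r[(abs(r[:,2]+95)<4)&(r[:,0]>535)&(r[:,0]<620)&(r[:,1]>60)&(r[:,1]<310)];print(len(r),np.percentile(r,[1,99],axis=0).round(1))
st()
E
```

```text
t 2.85 tcpS [576.6 252.9  -9.9] w 0.599 gf 0.0 F [0.4 0.8 0.7]
False
t 3.925 tcpS [577.  253.2 -83.5] w 0.601 gf 0.0 F [0.1 0.  0.1]
t 4.35 tcpS [576.8 253.2 -83.4] w 0.157 gf 59.0 F [-1.7  0.6  3.7]
False
t 5.85 tcpS [577.1 117.3 -83.6] w 0.155 gf 59.7 F [-3.4 -0.6  6.7]
t 6.9667 tcpS [576.  118.   19.5] w 0.599 gf 0.0 F [ 0.7 -0.8  0.1]
4597 [[541.6  83.9 -97.3]
 [615.5 152.7 -91.4]]
t 7.5083 tcpS [529.  199.8  58.6] w 0.599 gf 0.0 F [ 0.5 -0.4 -0.3]
```

View pics/w2.png

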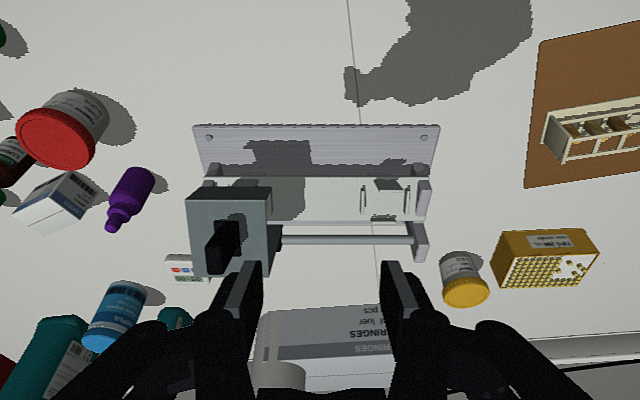

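The hood is at the right end. The empty seat's side walls are at u≈363 and 406 (v≈200), with the front wall at about (389,184). Next I'll measure that and take a look from above the fresh bottle.

Run:
```python
from h import *
w=load('wrist'); o=-w['R'].T@w['t']
def rayS(u,v,z):
    d=(w['R'].T@np.linalg.inv(w['camera_matrix'])@[u,v,1])@S; c=o@S; return c+d*(z-c[2])/d[2]
for u,v in [(361,188),(365,188),(363,213),(405,188),(410,188),(407,213)]: print((u,v),rayS(u,v,-193).round(1))
W=(cloud(w)@S)[178:222,352:420]; f=W.reshape(-1,3); f=f[np.isfinite(f[:,0])]
h,e=np.histogram(f[:,2],bins=np.arange(-230,-140,3)); print(list(zip(e.astype(int).tolist(),h.tolist())))
fw=f[f[:,2]>-172]; print('front wall',np.percentile(fw,[3,50,97],axis=0).round(1))
sw=f[(f[:,2]>-198)&(f[:,2]<-189)];
for lo,hi in((240,277),(277,320)): k=sw[(sw[:,1]>lo)&(sw[:,1]<hi)]; print('side',len(k),np.percentile(k,[3,50,97],axis=0).round(1))
# fresh bottle
RV=np.diag([-1,1,-1.])
arm.move_to([500,-262,270],RV)
w=cap('wrist');cv2.imwrite('pics/w3.png',w['frame']); W=cloud(w)
for lo,hi in((78,100),(64,76),(20,52)):
    p=W.reshape(-1,3);p=p[np.isfinite(p[:,0])];p=p[(p[:,2]>lo)&(p[:,2]<hi)&(np.hypot(p[:,0]-535,p[:,1]+263)<26)]
    print(lo,len(p),np.percentile(p,[2,50,98],axis=0).round(1))
st()
```

```text
(361, 188) [ 559.4  246.8 -193. ]
(365, 188) [ 559.4  251.3 -193. ]
(363, 213) [ 589.6  250.2 -193. ]
(405, 188) [ 559.4  296.6 -193. ]
(410, 188) [ 559.3  302.3 -193. ]
(407, 213) [ 589.5  301.2 -193. ]
[(-230, 1), (-227, 1), (-224, 1), (-221, 0), (-218, 1), (-215, 8), (-212, 1219), (-209, 957), (-206, 103), (-203, 96), (-200, 82), (-197, 203), (-194, 29), (-191, 12), (-188, 17), (-185, 21), (-182, 16), (-179, 12), (-176, 23), (-173, 24), (-170, 19), (-167, 34), (-164, 70), (-161, 0), (-158, 0), (-155, 0), (-152, 0), (-149, 0), (-146, 0)]
front wall [[ 551.9  262.4 -171.5]
 [ 553.1  273.9 -164. ]
 [ 555.6  286.5 -162.2]]
side 134 [[ 552.   247.  -197.6]
 [ 575.7  249.9 -195.5]
 [ 600.6  275.9 -191.2]]
side 131 [[ 552.1  279.1 -197.7]
 [ 574.4  300.  -195.7]
 [ 600.5  314.1 -192.2]]
78 258 [[ 532.9 -270.7   78.8]
 [ 537.7 -264.    93.6]
 [ 546.3 -256.4   96.6]]
64 283 [[ 528.3 -276.3   66. ]
 [ 534.5 -264.2   72.9]
 [ 548.1 -252.2   74.6]]
20 288 [[ 521.4 -282.3   21.3]
 [ 524.2 -263.5   39.7]
 [ 539.2 -245.7   51.7]]
t 8.9917 tcpS [ 601.2 -172.    17.8] w 0.599 gf 0.0 F [-0.1  0.3 -0. ]
```

View pics/w3.png

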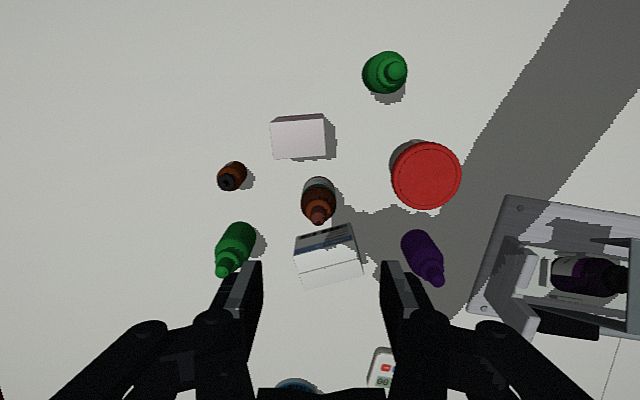

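The fresh bottle is at (540,-264), seen at pixel (318,200), and its neighbours leave enough room for the fingers along y. Now I'll grasp it.

Run:
```python
from h import *
RV=np.diag([-1,1,-1.])
arm.grip(0.72)
arm.move_to([540.5,-264,130],RV)
print(arm.servo_line([540.5,-264,27.5],vel=80,stop_force=8)); st()
arm.grip(0.0); st(); print(arm.observe()['ee_pos'])
arm.servo_line([540.5,-264,140],vel=80); st()
arm.servo_line([540.5,-264,300],vel=200)
arm.move_to(P(578.5,275.5,60),RT); st()
w=cap('wrist');cv2.imwrite('pics/w4.png',w['frame'])
# bottle in tool frame
o=arm.observe(); T=(cloud(w)-o['ee_pos'])@np.array(o['eef_rot'])
p=T.reshape(-1,3);p=p[np.isfinite(p[:,0])];p=p[(abs(p[:,1])<17)&(p[:,0]>0)&(p[:,0]<30)&(p[:,2]>-75)&(p[:,2]<45)]
print(len(p),np.percentile(p,[1,50,99],axis=0).round(1))
s=cap('side');cv2.imwrite('pics/s4.png',cv2.resize(s['frame'][60:260,220:420],None,fx=3,fy=3,interpolation=2))
```

```text
False
t 11.325 tcpS [ 535.9 -168.3 -218.8] w 0.721 gf 0.0 F [ 0.7 -0.3 -0.1]
t 11.6667 tcpS [ 536.1 -168.4 -218.7] w 0.424 gf 60.2 F [ 0.5 -1.   4.2]
[ 541.18906434 -264.37689363   28.39484378]
t 13.225 tcpS [ 581.9 -168.  -117.7] w 0.421 gf 59.9 F [-0.4  0.2 -0.7]
t 15.8333 tcpS [578.9 274.9  59.7] w 0.42 gf 59.9 F [-0.1  0.  -0.5]
14191 [[  1.  -16.8 -74.7]
 [ 11.    0.5 -37.5]
 [ 20.2  16.5  23.4]]
```

View pics/w4.png

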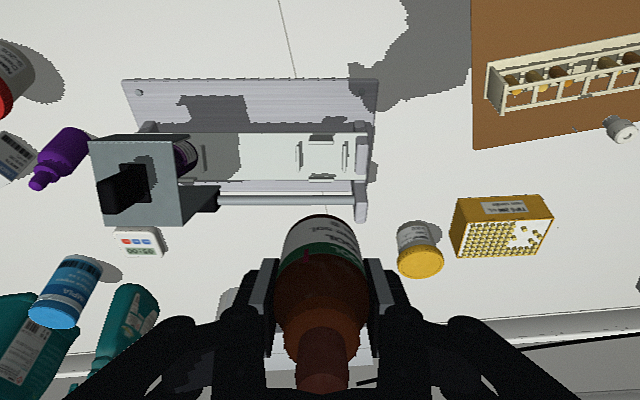

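View pics/s4.png

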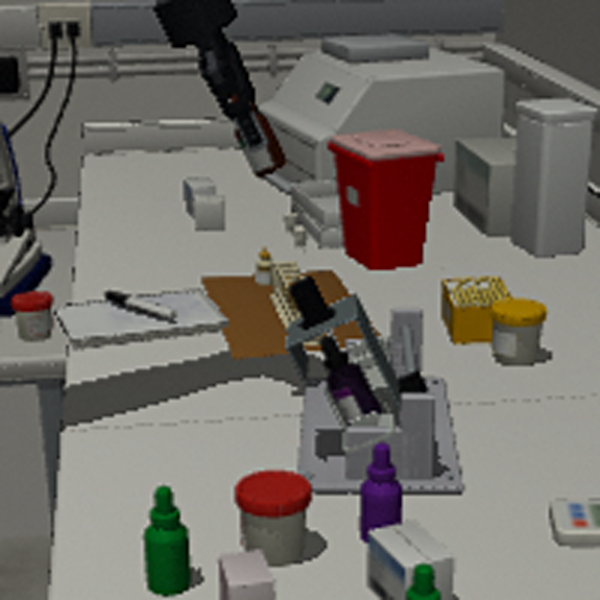

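The bottle is held straight and the empty seat is clear, with its walls at u≈299 and 346. Now I'll lower it.

Run:
```python
from h import *
arm.servo_line(P(578.5,275.5,-120),vel=120); st()
print(arm.servo_line(P(578.5,275.5,-172),vel=50,stop_force=8)); st()
print(arm.servo_line(P(578.5,275.5,-188),vel=15,stop_force=5)); st()
```

```text
t 17.5833 tcpS [ 579.2  275.8 -119.2] w 0.42 gf 59.9 F [-0.2 -0.3 -0.4]
False
t 18.775 tcpS [ 578.8  275.7 -171.7] w 0.423 gf 59.9 F [ 1.2  0.4 -0.8]
True
t 19.4167 tcpS [ 578.5  275.5 -180.2] w 0.422 gf 60.4 F [-1.2  0.1  3.8]
```

Run:
```python
from h import *
arm.grip(0.52); st()
arm.wait(0.2)
print(arm.servo_line(P(578.5,275.5,-60),vel=100,stop_force=12)); st()
arm.servo_line(P(578.5,275.5,40),vel=200)
arm.move_to(P(530,200,70),RT)
w=cap('wrist');cv2.imwrite('pics/w5.png',w['frame']); W=cloud(w)@S
f=W.reshape(-1,3);f=f[np.isfinite(f[:,0])]
b=f[(abs(f[:,1]-275)<20)&(f[:,0]>550)&(f[:,0]<610)]
for lo,hi in((-132,-105),(-145,-136),(-190,-155)):
    k=b[(b[:,2]>lo)&(b[:,2]<hi)];print(lo,len(k),np.percentile(k,[2,50,98],axis=0).round(1))
h=f[(abs(f[:,2]+50)<4)&(f[:,1]<200)&(f[:,0]>550)&(f[:,0]<610)];print('handle',np.percentile(h,[2,50,98],axis=0).round(1))
```

```text
t 19.6667 tcpS [ 576.8  274.9 -181.2] w 0.517 gf 0.0 F [-0.8  0.3 -0.3]
False
t 21.225 tcpS [577.9 275.2 -60.7] w 0.524 gf 0.0 F [ 0.3 -0.3  0.3]
-132 258 [[ 564.6  267.9 -130.5]
 [ 569.4  273.7 -114.9]
 [ 577.5  281.7 -111.5]]
-145 89 [[ 560.6  263.1 -143. ]
 [ 564.4  271.9 -137.5]
 [ 579.2  286.3 -136. ]]
-190 479 [[ 551.8  256.5 -188.8]
 [ 555.8  268.1 -165.9]
 [ 578.7  289.3 -155.4]]
handle [[564.7 112.  -53.3]
 [576.  119.  -50. ]
 [588.3 124.9 -48.3]]
```

View pics/w5.png

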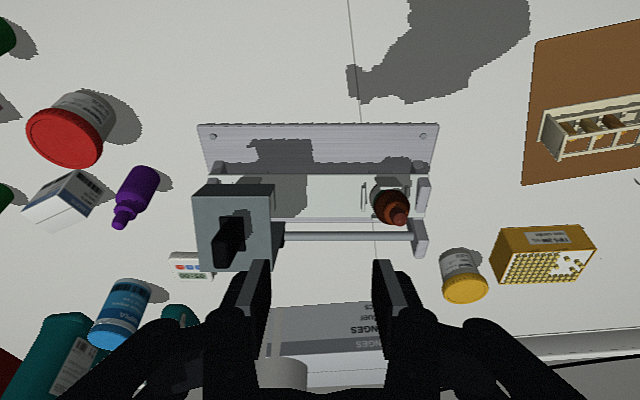

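The bottle is seated (bulb at pixel (397,217), top at the same height as the old one's). Next I'll slide the hood home to the left.

Run:
```python
from h import *
arm.move_to(P(576.5,118.5,-10),RT)
print(arm.servo_line(P(576.5,118.5,-84),vel=80,stop_force=10)); st()
arm.grip(0.0); st()
arm.servo_line(P(576.5,262,-84),vel=80); st()
print(arm.servo_line(P(576.5,292,-84),vel=25,stop_force=15)); st()
arm.wait(0.3); st()
arm.grip(0.5); st()
arm.servo_line(P(576.5,arm.observe()['ee_pos']@S[:,1],20),vel=120)
arm.move_to(P(530,200,70),RT)
w=cap('wrist');cv2.imwrite('pics/w6.png',w['frame']); W=cloud(w)@S
f=W.reshape(-1,3);f=f[np.isfinite(f[:,0])]
h=f[(abs(f[:,2]+50)<4)&(f[:,1]>200)&(f[:,0]>550)&(f[:,0]<610)];print('handle',np.percentile(h,[2,50,98],axis=0).round(1))
o=f[(abs(f[:,1]-117)<20)&(f[:,0]>550)&(f[:,0]<610)&(f[:,2]>-127)&(f[:,2]<-100)];print('old bulb',np.percentile(o,[3,50,97],axis=0).round(1))
```

```text
False
t 24.025 tcpS [577.  118.7 -83.6] w 0.521 gf 0.0 F [0.3 0.2 0. ]
t 24.4 tcpS [577.  118.4 -83.4] w 0.157 gf 58.8 F [-2.8 -0.4  3.9]
t 26.3417 tcpS [576.7 262.5 -83.3] w 0.157 gf 59.4 F [-4.1  0.9  5.1]
True
t 27.05 tcpS [576.7 274.3 -83.2] w 0.151 gf 59.0 F [-1.5 -2.6  3.5]
t 27.35 tcpS [576.7 274.3 -83.2] w 0.153 gf 59.1 F [ 0.  -2.5  5.3]
t 27.7417 tcpS [575.1 274.  -84.1] w 0.501 gf 0.0 F [ 0.1 -0.9 -0.8]
handle [[564.4 268.2 -53.2]
 [575.9 274.2 -50. ]
 [588.8 281.  -48.4]]
old bulb [[ 566.9  109.8 -125.2]
 [ 572.1  117.1 -115. ]
 [ 579.8  122.8 -112.1]]
```

View pics/w6.png

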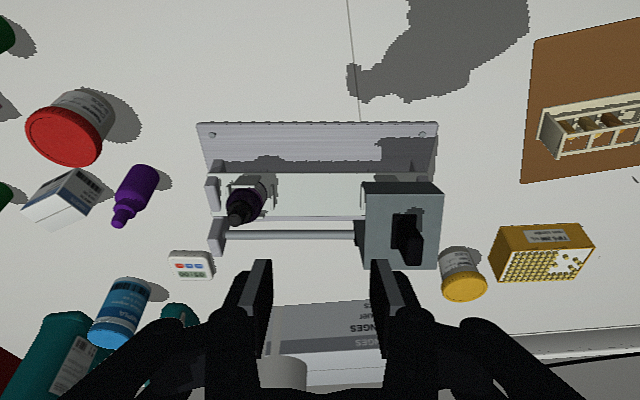

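The hood is over the left seat at y 274, the end of its travel, and the old bottle hasn't moved. One more firm push will confirm the hood is on the stop.

Run:
```python
from h import *
arm.move_to(P(576.5,274.2,-10),RT)
arm.servo_line(P(576.5,274.2,-84),vel=80,stop_force=10)
arm.grip(0.0); st()
print(arm.servo_line(P(576.5,286,-84),vel=12,stop_force=22)); st()
arm.grip(0.5); st()
arm.servo_line(P(576.5,arm.observe()['ee_pos']@S[:,1],20),vel=120)
arm.move_to(P(530,200,70),RT)
w=cap('wrist'); W=cloud(w)@S
f=W.reshape(-1,3);f=f[np.isfinite(f[:,0])]
h=f[(abs(f[:,2]+50)<4)&(f[:,1]>200)&(f[:,0]>550)&(f[:,0]<610)];print('handle',np.percentile(h,[2,50,98],axis=0).round(1)); st()
```

```text
t 31.275 tcpS [577.  274.4 -83.3] w 0.156 gf 59.0 F [-2.5  0.5  3.8]
True
t 31.8667 tcpS [576.9 274.2 -83.3] w 0.154 gf 59.3 F [-0.5 -4.1  3.8]
t 32.2583 tcpS [575.7 274.1 -84. ] w 0.499 gf 0.0 F [1.1 0.6 0.9]
handle [[564.8 268.2 -53.5]
 [575.9 274.2 -50. ]
 [588.8 281.1 -48.5]]
t 33.8083 tcpS [530.2 200.   69.7] w 0.502 gf 0.0 F [0.6 0.5 0.6]
```

The hood did not move under 22 N, so it is firmly on the stop.

```bash
python3 -c "
from station import arm
print(arm.close_job())"
```

```text
the job is handed in; nothing more can be done
None
```

The job is handed in at about 34 s: the fresh bottle was lowered into the left seat, the hood is against the left end stop over it (a 22 N push didn't move it), the old bottle hasn't moved, and I touched nothing else on the counter.

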